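# Load two power modules into the cooling fixture

### The job

Move the two power modules from the grey carrier into the burn-in fixture: the orange-topped one into the pocket with the orange marks, the blue-topped one into the pocket with the blue marks, each standing upright and fully down on the pocket floor. They are delicate, so lower each one right down between its cooling plates before you let go instead of letting it drop in. Leave the other things on the bench where they are.

Things in the scene. Friction and masses are not known exactly. Their poses are not given: they have to be found in the camera images.
- orange_module: potted power module, a black rectangular block 50 (its x) x 24 (its y) x 36 mm high whose top is orange (small white label, two metal dots), 80-170 g. Origin: centre of its underside; z up. Turned half round about z it is the same. It starts standing in a seat of the carrier, its x along the carrier's x
- blue_module: potted power module, a black rectangular block 50 (its x) x 24 (its y) x 36 mm high whose top is blue (small white label, two metal dots), 80-170 g. Origin: centre of its underside; z up. Turned half round about z it is the same. It starts standing in a seat of the carrier, its x along the carrier's x
- carrier: grey plastic carrier fixed to the bench: base 156 (x) x 60 (y) x 6 mm, three end blocks 12 (x) x 34 (y) mm at x = -72, 0, 72 mm, tops 42 mm above the bench, flush with the module tops. Seats at x = -36 and 36 mm, y = 0, 6 mm up; either module in either. The blocks hide a module's short ends (5 mm gaps); its broad faces (towards +y and -y) are free. Origin: centre of underside
- fixture: burn-in fixture fixed to the bench: dark steel base 140 (x) x 124 (y) x 12 mm with two pockets along x, centred at y = +30 (orange) and -30 mm (blue). Flat orange or blue marks on the base lie beyond both ends of each pocket. Highest parts: the cooling plates, 62 mm above the bench. Origin: centre of underside
- orange_pocket (a point): centre of the floor of the orange-marked pocket, 12 mm above the bench; axes as the fixture. Pocket 30 mm wide in y between two aluminium plates (44 long in x, 5 thick, 50 mm high above the floor, flared at the top to a 41 mm mouth): no finger fits beside a module there. Ends open but for white stops 6 mm high, 4 thick, 56 mm apart inside: module ends stick out 3 mm past the plates
- blue_pocket (a point): centre of the floor of the blue-marked pocket, 12 mm above the bench; axes as the fixture. Pocket 30 mm wide in y between two aluminium plates (44 long in x, 5 thick, 50 mm high above the floor, flared at the top to a 41 mm mouth): no finger fits beside a module there. Ends open but for white stops 6 mm high, 4 thick, 56 mm apart inside: module ends stick out 3 mm past the plates
- flux_jar: bystander: glass jar with green lid, 60 mm diameter, 60 mm high; origin: centre of its underside
- solder_spool: bystander: steel-grey solder spool standing on its flange, 56 mm diameter, 44 mm high; origin: centre of its underside
- cleaner_bottle: bystander: red cleaner bottle with white cap, 48 mm diameter, 100 mm high; origin: centre of its underside
- screwdriver: bystander: screwdriver with yellow handle lying on the bench, 170 mm long

How it is judged:
By the outcome, as a careful person would: the job done as asked, in the order asked, and still so for the second after the job is handed in, with the robot touching nothing.
It also fails if it takes over 72 s, if anything falls off the work surface, if the arm or the gripper's body presses on something with over 40 N, if the wrist force passes 120 N, or if a joint passes its speed limit or range.

### The arm

A 6-joint arm with a two-finger parallel gripper is mounted at the origin on the work surface. World frame = base frame: x ahead of the robot, y to its left, z up, the work surface at z = 0. Lengths are in m, angles in rad, forces in N, time in s.
With the tool pointing down it reaches from about 0.375 to 0.975 m from the base axis. Payload 3.8 kg.
Tool frame: the origin (TCP) lies on the centre line of the jaws, within the pads' length; the fingertips stand 8 mm ahead of it and the grasp point (between the pads) lies 11 mm behind it; z points along the fingers, y is the line along which they close (so a half turn about z gives the same grasp; the last joint's range is limited). The gripper opens to 88 mm and grips with 3 to 60 N. Pads are 18 mm wide; open, the fingers measure 123 mm over their backs; the gripper's body (75 mm by 187 mm) begins 45 mm behind the grasp point.
Start: joints at [1.266, 0.264, 1.604, -0, 1.274, -0.037], TCP at [0.179, 0.651, 0.247] pointing down, gripper open.
Joint ranges: [-2.63, 2.63], [-0.94, 2.18], [0.31, 2.57], [-1.31, 4.45], [0, 2.66], [-2.55, 2.55]. Speed limits (rad/s): [2.57, 2.57, 3.14, 3.14, 3.14, 3.14].

### API

Orientations are given as a rotation vector (axis times angle).
In Python, from bench import env gives the robot as it stands. The module is installed in compiled form; this text tells all that it offers. Calls block until the motion is done:
- env.movep(position, orientation): joint-space move of the TCP to a pose.
- env.movel(position, ori=None, v=0.15): straight line of the TCP; ori=None keeps the orientation; v is the mean speed in m/s.
- env.movej(angles): joint-space move.
- env.open() and env.close_gripper(squeeze=None): open the fingers fully, or close them until they stop; squeeze is the grip in N (None keeps the last).
- env.hold(seconds).
- env.ik(position, orientation): joint angles nearest the present ones, or None.
- env.read_camera(name): name is "scene" or "top" or "wrist"; returns the picture (384x512x3 uint8, blue, green, red); there is no depth.
- env.camera_info(name): a dict with "mtx" (3x3 intrinsics, pixels), "rvec" (rotation vector, rad) and "tvec" (3), from world to camera coordinates, as OpenCV has them. Camera axes: x right, y down, z forward; pixel columns grow to the right and rows downward; lengths in m; the calibration is good to about 2 mm. A picture is of the moment at which its call begins: read the wrist's pose just before it. camera_info takes no time and is no camera call; for the wrist camera it gives the pose at the moment of the call.
A pose or a line that the arm cannot do raises env.MotionError and nothing moves.
- env.hand_in(): hands the job in; it is judged then, once.
Readings, each from a call of its own:
- env.read_t(): time.
- env.read_joints(): joint angles.
- env.read_joint_velocities(): joint speeds.
- env.read_joint_torque(): joint torques, N m.
- env.read_tcp_pos(): TCP position.
- env.read_orientation(): TCP orientation.
- env.read_force(): force on the tool from outside, world axes, zero at the start.
- env.read_torque(): the same for the moment, N m.
- env.read_grip_width(): opening from 0.0 (shut) to 1.0 (fully open).
- env.read_gripper_force(): force on a finger pad.
Only numpy, scipy, OpenCV 4.12 (cv2) and the standard library are available. Lean on these libraries where they do the work, as an engineer would, in place of code of your own. Each camera call takes 0.05 s, during which the arm holds its last target. There are 200 camera calls.

## Working session

There is one attempt and no reset: what is moved stays moved. The work goes in short steps, each a Python script; the robot and the scene stay as the last script left them, time stands still between calls to the robot, and variables do not carry over. Pictures are saved under pics/ and viewed, at most 10 in all, crops included, and the job is handed in when it is done.

```bash
mkdir -p pics; ls
python3 - <<'E'
from bench import env
import cv2,numpy as np
for n in("top","scene"):
    im=env.read_camera(n); cv2.imwrite(f"pics/{n}0.png",im)
    i=env.camera_info(n);R=cv2.Rodrigues(i["rvec"])[0];print(n,i["mtx"].round(1).tolist(),(-R.T@i["tvec"]).round(3),R.round(2).tolist())
print(env.read_orientation(),env.read_t())
E
```

```text
pics
top [[346.8, 0.0, 253.9], [0.0, 346.8, 189.1], [0.0, 0.0, 1.0]] [0.492 0.009 0.824] [[-0.03, -1.0, 0.03], [-0.99, 0.02, -0.12], [0.12, -0.03, -0.99]]
scene [[491.5, 0.0, 253.2], [0.0, 491.5, 188.6], [0.0, 0.0, 1.0]] [1.351 0.447 0.848] [[-0.49, 0.87, -0.01], [0.6, 0.33, -0.73], [-0.63, -0.37, -0.68]]
[-0.41932231 -3.11312764  0.00311688] 0.1
```

View pics/top0.png

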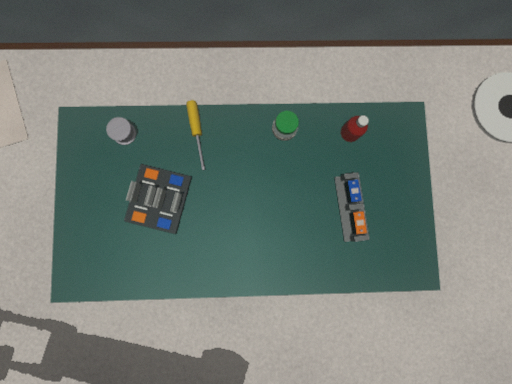

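View pics/scene0.png

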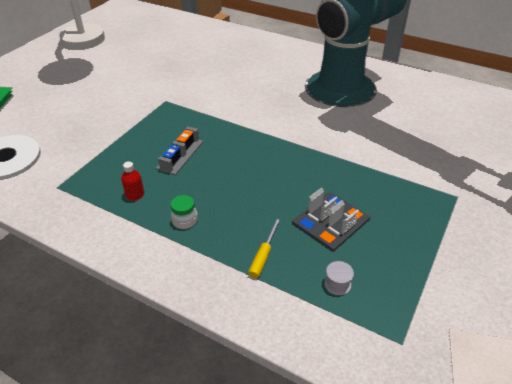

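The top view shows the fixture at about (158,198), its orange marks at (152,173) and (139,217) and its blue marks at (177,180) and (164,223). The carrier is at about (352,207), with the blue module at (354,191) and the orange one at (360,223). The screwdriver, jar, spool and bottle are clear of both. Each module has to be gripped across y in the carrier, set on the bench, then regripped across its ends.

```bash
cat > h.py <<'E'
from bench import env
import cv2,numpy as np
from scipy.spatial.transform import Rotation as Ro
def ori(a):
    "tool down, closing line (tool y) at world angle a (mod pi); the choice with joint 6 nearest zero"
    y=np.array([np.cos(a),np.sin(a),0]);z=np.array([0,0,-1.])
    return Ro.from_matrix(np.c_[np.cross(y,z),y,z]).as_rotvec()
def best(p,a):
    c=[(abs(q[5]),o) for o in(ori(a),ori(a+np.pi)) if (q:=env.ik(p,o)) is not None]
    return min(c,key=lambda t:t[0])[1]
def ray(info,px,z):
    R=cv2.Rodrigues(np.array(info["rvec"]))[0];c=-R.T@np.ravel(info["tvec"])
    u=cv2.undistortPoints(np.float64(px).reshape(-1,1,2),info["mtx"],None).reshape(-1,2)
    d=np.c_[u,np.ones(len(u))]@R
    return (c+d*((z-c[2])/d[:,2])[:,None])[:,:2]
def look(cam,name=None):
    info=env.camera_info(cam);im=env.read_camera(cam)
    if name: cv2.imwrite(f"pics/{name}.png",im)
    return im,info
def blobs(im,col,amin=15):
    hsv=cv2.cvtColor(im,cv2.COLOR_BGR2HSV)
    lo,hi={"o":((4,150,110),(16,255,255)),"b":((108,130,50),(128,255,255))}[col]
    m=cv2.morphologyEx(cv2.inRange(hsv,lo,hi),cv2.MORPH_CLOSE,np.ones((3,3)))
    cs=cv2.findContours(m,cv2.RETR_EXTERNAL,cv2.CHAIN_APPROX_NONE)[0]
    return [cv2.minAreaRect(c) for c in sorted(cs,key=cv2.contourArea)[::-1] if cv2.contourArea(c)>amin]
def rects(im,info,col,z,amin=15):
    "per blob: world centre, long-axis angle, long and short side (m)"
    out=[]
    for r in blobs(im,col,amin):
        p=ray(info,cv2.boxPoints(r),z);e=p[1]-p[0];f=p[2]-p[1]
        if np.linalg.norm(f)>np.linalg.norm(e): e,f=f,e
        out.append((p.mean(0),np.arctan2(e[1],e[0])%np.pi,np.linalg.norm(e),np.linalg.norm(f),np.array(r[0])))
    return out
E
python3 - <<'E'
from h import *
np.set_printoptions(precision=4,suppress=True)
im,i=look("top")
for c in "ob":
    for z in(.012,.042):
        for r in rects(im,i,c,z): print(c,z,*r)
R=cv2.Rodrigues(env.camera_info("wrist")["rvec"])[0];print(R,-R.T@env.camera_info("wrist")["tvec"],env.camera_info("wrist")["mtx"][0])
E
```

```text
o 0.012 [ 0.5029 -0.2653] 0.09582839315474523 0.05243689274821927 0.024691523481655705 [359.527  222.3378]
o 0.012 [0.5292 0.2498] 1.3015292331212878 0.030332945064281837 0.02164430112578706 [138.6177 216.5294]
o 0.012 [0.6295 0.2225] 1.301712936462628 0.030807757142334906 0.021754845855082607 [150.8824 173.4706]
o 0.042 [ 0.5024 -0.2552] 0.09582839315474523 0.050499322809021314 0.023779159091935457 [359.527  222.3378]
o 0.042 [0.5278 0.2409] 1.3015292331212889 0.02921212726895416 0.020844533156742014 [138.6177 216.5294]
o 0.042 [0.6244 0.2146] 1.3017129364626332 0.02966939479848447 0.02095099320189273 [150.8824 173.4706]
b 0.012 [ 0.5794 -0.2568] 0.11954472461815513 0.052638241367944955 0.025171473631076344 [354.024 190.132]
b 0.012 [0.513  0.1923] 1.3015303526964028 0.03090118062514742 0.02219288802334137 [163.6471 222.9118]
b 0.012 [0.6131 0.1644] 1.3017129366769544 0.0308143419946575 0.02232114201885903 [175.7941 179.8235]
b 0.042 [ 0.5761 -0.247 ] 0.11954472461815602 0.05069323149452459 0.024241374838474963 [354.024 190.132]
b 0.042 [0.5123 0.1855] 1.3015303526964046 0.0297593662359444 0.021372849488554706 [163.6471 222.9118]
b 0.042 [0.6087 0.1586] 1.3017129366769558 0.02967573633715425 0.02149636443350574 [175.7941 179.8235]
[[ 0.2647  0.9643 -0.0009]
 [ 0.9141 -0.2506  0.3189]
 [ 0.3073 -0.0852 -0.9478]] [0.0988 0.673  0.3846] [325.0511   0.     256.8311]
```

Run:
```python
from h import *
np.set_printoptions(precision=4,suppress=True)
P=np.array([.571,.207,.25]);ax=-.266
for k,a in enumerate((ax,ax+np.pi)):
    q=env.ik(P,ori(a));print(q)
    if q is None or abs(q[5])>2.5: continue
    env.movep(P,ori(a)); im,i=look("wrist",f"wf{k}")
    R=cv2.Rodrigues(i["rvec"])[0];print(env.read_t(),env.read_tcp_pos(),-R.T@i["tvec"])
    for c in "ob":
        for r in rects(im,i,c,.012,60): print(c,*r)
```

```text
[ 0.3068  0.1351  1.7509 -0.      1.2556  0.5728]
2.325 [0.5707 0.208  0.25  ] [0.5931 0.2886 0.3889]
o [0.6289 0.2198] 1.3600437570411892 0.02304149107068936 0.02172923124477771 [302.5 135. ]
b [0.6134 0.1646] 1.3571149147826456 0.02913121952309357 0.021542757959301946 [300.  182.5]
[ 0.3068  0.1351  1.7509 -0.      1.2556  0.5728]
2.625 [0.5709 0.2074 0.25  ] [0.5933 0.2882 0.3889]
o [0.6288 0.2211] 1.3595780666779642 0.0264204248402443 0.022805215112616472 [302.  133.5]
b [0.6132 0.1655] 1.3566466597500098 0.029073453383427858 0.022716001080170068 [299.5 181.5]
```

View pics/wf1.png

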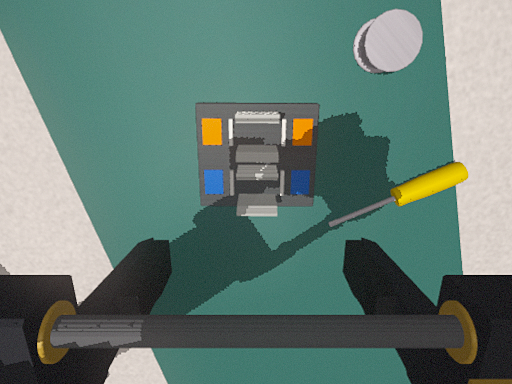

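Run:
```python
from h import *
print(Ro.from_rotvec(env.read_orientation()).as_matrix().round(3),env.read_joints(),ori(-.266),ori(-.266+np.pi))
```

```text
[[ 0.262  0.965 -0.   ]
 [ 0.965 -0.262  0.   ]
 [ 0.    -0.    -1.   ]] [3.07470438e-01 1.35237027e-01 1.75078424e+00 2.36978091e-05
 1.25560493e+00 5.72782867e-01] [2.49640432 1.90724143 0.        ] [ 1.90724143 -2.49640432 -0.        ]
```

The wrist view shows the fixture from close by. The orange marks are at (212,131) and (302,131), the blue ones at (214,182) and (300,182). The left marks are sunlit, so their hue is shifted and the mask needs widening.

```bash
sed -i 's/((4,150,110),(16,255,255))/((4,150,90),(21,255,255))/; s/((108,130,50),(128,255,255))/((100,130,40),(128,255,255))/' h.py
python3 - <<'E'
from h import *
np.set_printoptions(precision=4,suppress=True)
q=env.read_joints();q2=list(q);q2[5]=-2.52
for k in(0,1):
    if k: env.movej(q2); env.hold(.3)
    im,i=look("wrist",f"wg{k}")
    for c in "ob":
        R=[r for r in rects(im,i,c,.012,60) if abs(r[4][1]-150)<150]
        for r in R: print(c,*r)
    print(env.read_t(),env.read_tcp_pos())
E
```

```text
o [0.6294 0.2229] 1.2871497369437932 0.030278036977610587 0.022150358960468956 [302.0649 131.7666]
o [0.5285 0.2512] 1.2702623125771035 0.029702064357053897 0.022723866310170832 [211. 131.]
b [0.5128 0.1926] 1.272220240707731 0.02905616905480863 0.0227222306442955 [213.5 181.5]
b [0.6134 0.1653] 1.2927253151897717 0.030026113459897426 0.021875220465650172 [299.6436 181.483 ]
2.675 [0.5709 0.2073 0.25  ]
o [0.5294 0.2515] 1.308796160946749 0.030283039984827582 0.021492689600503427 [301. 180.]
o [0.6298 0.2236] 1.3040580581505465 0.03096974529476836 0.022266284374962704 [215.0035 183.5414]
b [0.5126 0.1934] 1.3097783484794534 0.030795265217136703 0.021550307894233466 [301.5 129.5]
b [0.6136 0.1654] 1.3043859638262472 0.030383142734177953 0.022397063541487648 [210.6276 133.5311]
5.6333 [0.5709 0.2074 0.25  ]
```

Both opposite wrist views agree to under 1 mm: orange pocket (.5793,.2373), blue pocket (.5631,.1792), axis -0.272 rad. Now the carrier.

Run:
```python
from h import *
np.set_printoptions(precision=4,suppress=True)
P=np.array([.54,-.251,.25]);env.movep(P,ori(.112+np.pi/2)); env.hold(.3)
im,i=look("wrist","wc0")
for c in "ob":
    for r in rects(im,i,c,.042,100): print(c,*r)
print(env.read_t(),env.read_tcp_pos(),env.read_joints())
```

```text
o [ 0.5028 -0.2549] 0.12308840379483607 0.05008277453726919 0.02267957582218908 [256. 127.]
o [ 0.799  -0.4894] 2.9021752968963375 0.1098453679339912 0.038473825087877875 [ 54.2303 331.8543]
o [0.7391 0.0421] 0.4657336645973071 0.11041573038273489 0.0381057560894785 [459.3871 331.8322]
o [0.8159 0.1099] 1.6827924950122255 0.06024203236606452 0.005695353447502891 [489.5 381.5]
b [ 0.5759 -0.2473] 0.1221061960886118 0.05002478502546116 0.02316516522949041 [255.5 193. ]
7.6667 [ 0.5403 -0.2505  0.25  ] [-0.476   0.1127  1.776   0.0001  1.253  -2.1598]
```

View pics/wc0.png

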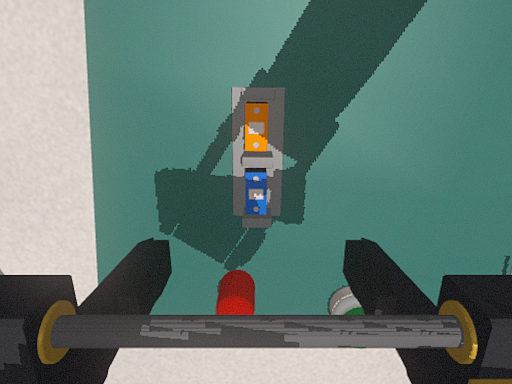

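The carrier is clear, with the orange top at (256,127) and the blue one at (256,193); the bottle is off the gripper's path. Wrist and top views agree, so I'll pick orange, set it on the bench and regrip it by its ends.

```bash
cat >> h.py <<'E'
AX=-.272;CA=.112
def down(xy,z,stop,v=.03):
    "lower straight in fine steps from z to stop, ending early on contact"
    f0=env.read_force()[2]
    while z>stop:
        z-=.001;env.movel([*xy,z],v=v)
        if env.read_force()[2]-f0>5: break
    return z,env.read_force()[2]-f0
def regrip(src,B):
    o=ori(CA+np.pi/2)
    env.movep([*src,.11],o);env.movel([*src,.021],v=.12);env.close_gripper(25)
    print("grip",env.read_grip_width()*88,env.read_gripper_force())
    env.movel([*src,.09],v=.12);env.movep([*B,.07],ori(AX+np.pi/2));env.movel([*B,.020],v=.12)
    print("bench",down(B,.020,.0145));env.open()
    env.movel([*B,.09],v=.2);env.movep([*B,.09],ori(AX));env.movel([*B,.017],v=.12)
    env.close_gripper(25);print("end grip",env.read_grip_width()*88,env.read_gripper_force())
    env.movel([*B,.13],v=.2)
def over(pocket):
    env.movep([*pocket,.13],ori(AX));env.hold(.2)
E
python3 - <<'E'
from h import *
regrip([.5028,-.2550],[.53,-.03]); over([.5793,.2373])
look("wrist","w1");look("scene","s1");print(env.read_t(),env.read_tcp_pos(),env.read_force())
a,b=(cv2.imread(f"pics/{n}.png") for n in("w1","s1"))
cv2.imwrite("pics/j1.png",np.hstack([a[60:360,80:440],cv2.resize(b[120:300,250:430],(300,300))]))
E
```

```text
grip 23.954344312267107 24.987074132077396
bench (0.013999999999999995, np.float64(7.891807247616524))
end grip 49.53705731204727 25.0000478932634
20.3333 [0.57957741 0.23609261 0.13021598] [0.86003355 0.41782042 0.11144337]
```

View pics/j1.png

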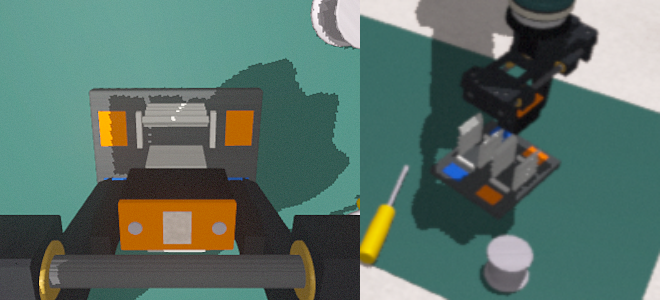

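The module is held level by its ends. In the wrist crop its orange top is at about (177,225), and the scene crop shows it above the orange pocket. I'll check its offset in the grip, correct the arm's small offset, and lower it.

```bash
cat >> h.py <<'E'
def insert(pocket,col,name):
    pocket=np.array(pocket)
    im,i=look("wrist",name);t=np.array(env.read_tcp_pos())
    r=min(rects(im,i,col,t[2]+.019,400),key=lambda r:np.linalg.norm(r[0]-t[:2]))
    c,s=np.cos(AX),np.sin(AX);F=np.array([[c,s],[-s,c]])
    print("module rel TCP, fixture axes mm",F@(r[0]-t[:2])*1e3,"yaw",r[1]-AX%np.pi,r[2:4])
    cmd=pocket+(pocket-t[:2]);env.movel([*cmd,.125],v=.1);env.hold(.2)
    e=pocket-np.array(env.read_tcp_pos())[:2];print("tcp err mm",e*1e3);cmd=cmd+e
    env.movel([*cmd,.075],v=.12);f0=np.array(env.read_force())
    for z in np.arange(.070,.034,-.005):
        env.movel([*cmd,z],v=.08);f=np.array(env.read_force())-f0
        if np.linalg.norm(f)>4: print("contact",z,f)
        if np.linalg.norm(f)>15: print("STOP");return
    print("floor",down(cmd,z,.0275),np.array(env.read_tcp_pos()),env.read_force(),env.read_grip_width()*88,env.read_t())
E
python3 - <<'E'
from h import *
np.set_printoptions(precision=4,suppress=True)
insert([.5793,.2373],"o","w2");look("wrist","w3")
E
```

```text
module rel TCP, fixture axes mm [0.5666 1.2259] yaw -0.001743093540462759 (np.float64(0.04931776506997155), np.float64(0.02511640932697207))
tcp err mm [ 0.2519 -1.0465]
floor (np.float64(0.02799999999999997), np.float64(7.192255807749497)) [0.5796 0.2374 0.0292] [-1.8984 -1.5129  6.0031] 49.732018332058495 25.15
```

It went in without side contact and reached the floor at TCP z = 0.0292, where 0.029 was expected. I'll release, retreat and look.

Run:
```python
from h import *
np.set_printoptions(precision=4,suppress=True)
env.open();p=env.read_tcp_pos();env.movel([p[0],p[1],.16],v=.2);env.hold(.2)
im,i=look("wrist","w4")
for r in rects(im,i,"o",.048,100): print(*r)
print(env.read_t(),env.read_tcp_pos());cv2.imwrite("pics/w4c.png",im[40:340,100:420])
```

```text
[0.5799 0.2383] 2.8704047504854464 0.04837683469689878 0.024602073253624564 [258.5 189.5]
[0.7243 0.0503] 1.6589969620353635 0.0790677420267162 0.02808144088238526 [458.9807 331.9038]
[0.3551 0.1522] 0.9216288605931086 0.08003075875277763 0.027806441885466222 [ 54.6 331.8]
[0.626  0.2346] 1.368679539777703 0.026588715935193664 0.019562335554576718 [315.5 179. ]
[0.5377 0.2592] 1.2554395621115466 0.02658454571958393 0.019610474439776922 [200.5 179. ]
[ 0.7489 -0.018 ] 2.8732969471544307 0.04282262752168861 0.005419892825204384 [489.5 381. ]
26.9667 [0.5783 0.2369 0.1581]
```

View pics/w4c.png

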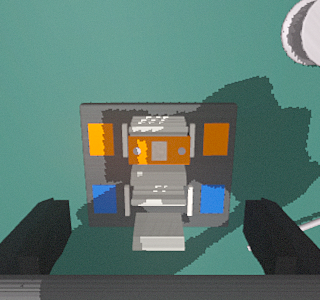

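The orange module (top at about (159,150) in the crop) sits level between its plates, within 1 mm of the pocket centre. Next, the blue one in the same way.

Run:
```python
from h import *
np.set_printoptions(precision=4,suppress=True)
regrip([.576,-.247],[.53,-.03]); over([.5631,.1792]); print(env.read_t())
insert([.5631,.1792],"b","w5");look("wrist","w6")
```

```text
grip 23.846249295398025 25.000087791122496
bench (0.013999999999999995, np.float64(8.406613757034561))
end grip 49.79834265777234 25.000019394792616
41.0167
module rel TCP, fixture axes mm [0.4334 1.1042] yaw -0.0018429047831762801 (np.float64(0.049262361602018974), np.float64(0.025625643963605865))
tcp err mm [ 0.0447 -1.5044]
floor (np.float64(0.02799999999999997), np.float64(9.565513882578527)) [0.5633 0.1793 0.0292] [-3.2095 -1.5103  7.9716] 49.607932592577995 45.8333
```

Run:
```python
from h import *
np.set_printoptions(precision=4,suppress=True)
env.open();p=env.read_tcp_pos();env.movel([p[0],p[1],.2],v=.2);env.hold(.2)
im,i=look("wrist","w7");s,_=look("scene","s7")
for c in "ob":
    for r in rects(im,i,c,.048,100):
        if r[4][1]<300: print(c,*r)
print(env.read_t())
cv2.imwrite("pics/j7.png",np.hstack([im[40:340,80:440],cv2.resize(s[100:300,200:460],(390,300))]))
```

```text
o [0.5801 0.2382] 2.8695637862125247 0.04857403351779242 0.023500761723864408 [258.5 109. ]
o [0.6248 0.227 ] 1.3646611599909206 0.02598125793261544 0.02037450043705865 [312.  107.5]
o [0.535 0.252] 1.304881992402037 0.02678305873957963 0.019771382426441098 [203.9546 107.5021]
b [0.5639 0.1799] 2.8702135453507824 0.04831213992810712 0.0239776310741956 [258.5 176.5]
b [0.6105 0.1753] 1.3607432079610222 0.026426142392542113 0.019834136388237975 [309. 168.]
b [0.5206 0.2003] 1.2604263877070359 0.026423209852929414 0.019873521160882035 [207. 168.]
47.9
```

View pics/j7.png

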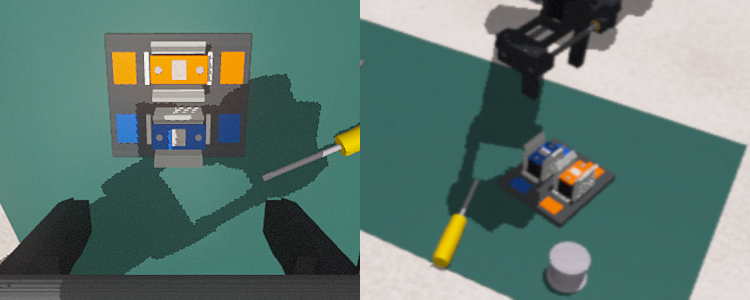

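Both modules stand level in their matching pockets: in the wrist crop the orange top is at (179,69) and the blue one at (178,137). The gripper is clear.

```bash
python3 -c "
from bench import env
print(env.hand_in())"
```

```text
the job is handed in; nothing more can be done
None
```

I moved both modules into their matching pockets, orange first, each lowered to the pocket floor before release, and handed the job in; the clock read 47.9 s at the last check before that.

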